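Index the movement holder and hold its sprung jaw open

ROBOT

A 6-joint arm with a two-finger parallel gripper is mounted at the origin on the work surface. World frame = base frame: x ahead of the robot, y to its left, z up, the work surface at z = 0. Lengths are in m, angles in rad, forces in N, time in s.
With the tool pointing down it reaches from about 0.35 to 0.975 m from the base axis. Payload 7.1 kg.
Tool frame: the origin (TCP) lies midway between the tips of the shut fingers; the grasp point (between the pads) lies 19 mm behind it; z points along the fingers, x is the direction in which the jaws open and shut, and the axes are right-handed (so a half turn about z gives the same grasp; the last joint's range is limited). The gripper opens to 88 mm and grips with 3 to 60 N. Pads are 20 mm wide; open, the fingers measure 115 mm over their backs; the gripper's body (75 mm by 178 mm) begins 61 mm behind the grasp point.
Start: joints at [1.3, 0.423, 1.63, -0, 1.089, -0.019], TCP at [0.156, 0.605, 0.186] pointing down, gripper open.
Joint ranges: [-3, 3], [-0.9, 2.11], [0.09, 2.58], [-1.31, 4.45], [0.11, 2.69], [-2.54, 2.54]. Speed limits (rad/s): [2.39, 2.39, 3.01, 3.14, 3.14, 3.14].

INTERFACE

Orientations are given as a unit quaternion [w, x, y, z].
In Python, from station import move_pose, movel, movej, command_gripper, wait, inverse_kinematics, read_camera, camera_info, MotionError, job_done, get_time, get_joint_pos, get_qvel, get_effort, get_tcp_pos, get_ee_rot, get_ft_force, get_ft_torque, get_grip_width gives the robot as it stands. Calls block until the motion is done:
- move_pose(position, orientation): joint-space move of the TCP to a pose.
- movel(position, frame=None, v=0.15, until_force=None): straight line of the TCP; frame=None keeps the orientation; v is the mean speed in m/s. With until_force (N) it stops when the force on the tool has changed by that much, and returns True; else False.
- movej(angles): joint-space move.
- command_gripper(opening): opening from 0.0 (shut) to 1.0 (fully open); the grip force is fixed at half the most; returns when the fingers have stopped.
- wait(seconds).
- inverse_kinematics(position, orientation): joint angles nearest the present ones, or None.
- read_camera(name): name is "side" or "top"; returns the picture (480x640x3 uint8, red, green, blue); there is no depth.
- camera_info(name): a dict with "intrinsics" (3x3 intrinsics, pixels), "dist" ([k1, k2, p1, p2, k3] as OpenCV has them; the pictures are not rectified), "T" (4x4, takes a point from camera to world coordinates). Camera axes: x right, y up, looking along -z (the intrinsics and any distortion apply to the point x, -y, -z); pixel columns grow to the right and rows downward; lengths in m; the calibration is good to about 2 mm. A picture is of the moment at which its call begins. camera_info takes no time and is no camera call.
A pose or a line that the arm cannot do raises MotionError and nothing moves.
- job_done(): hands the job in, once; it reports no verdict.
Readings, each from a call of its own:
- get_time(): time.
- get_joint_pos(): joint angles.
- get_qvel(): joint speeds.
- get_effort(): joint torques, N m.
- get_tcp_pos(): TCP position.
- get_ee_rot(): TCP orientation.
- get_ft_force(): force on the tool from outside, world axes, zero at the start.
- get_ft_torque(): the same for the moment, N m.
- get_grip_width(): opening from 0.0 (shut) to 1.0 (fully open).
Only numpy, scipy, OpenCV 4.12 (cv2) and the standard library are available. Lean on these libraries where they do the work, as an engineer would, in place of code of your own. Each camera call takes 0.05 s, during which the arm holds its last target.

TASK

Turn the disc of the rotary movement holder, with its jaw still shut, until it clicks into its notch, where the handle points straight away from the index block. Then pull the handle out until the jaw's pointer is level with the mark on the scale plate, and finish still holding it there against its spring, so that a movement can be dropped in. Leave the other things on the bench where they are.

Things in the scene. Friction and masses are not known exactly. Their poses are not given: they have to be found in the camera images.
- axis (a point): Turning axis of the rotary movement holder, centre of the top face of its aluminium disc (150 mm across, 15 mm thick, top 45 mm above the bench). It has the axes of the bolted-down grey base (250 x 170 x 16 mm), whose place and yaw vary: z up, +x from the axis to the index block. With the disc in its notch the handle lies on the -x side, roughly towards the robot.
- index (a point): Middle of the top of the grey index block (45 x 40 mm, top 52 mm above the bench) on the base, 128 mm from the disc's axis. Its sprung brass plunger presses towards the disc's rim; two steel pins on the rim form the notch.
- turntable (a joint): Angle of the disc, rad, positive anticlockwise from above, stops at -1.5 and 0.6. 0: in the notch, handle straight opposite the index block. Starts between -1.15 and -0.5, stays where left. Riding over the first pin (about -0.23 to -0.11) takes some 7 N at the handle, then it drops into the notch and is held; pushed as hard again it would leave it on the far side.
- puller (a joint): How far the sprung jaw and its handle are pulled out along the disc's radius, m. 0: shut (inner stop); 0.030: pointer level with the mark; 0.050: outer stop. The spring pulls back with 4 N when shut and 10 N at the mark; let go, it snaps shut.
- handle (a point): The handle: upright black round post, 16 mm across, on the outer end of the steel puller bar (20 mm wide, top 57 mm above the bench); the post rises from the bar to 107 mm. This point: on its centre line, 85 mm above the bench, 112 mm from the disc's axis (plus puller). It turns with the disc, on which nothing else is above 65 mm. Its -x axis points radially outward, the way to pull.
- pointer (a point): Pointer: a narrow dark steel tab, 4 mm wide, sticking out sideways from the puller bar over the scale plate; this point is near its tip, on its centre line, 32 mm to the side of the bar's middle.
- mark (a point): The mark: the one dark line (2.5 mm wide, 18 mm long) across the aluminium scale plate beside the bar on the disc; it turns with the disc and is 30 mm radially outward from where the pointer rests when shut. This point is in the middle of the line.
- movement: Bystander, loose on the bench, to be left alone: a round brass clock movement, 52 mm across and 12 mm tall; origin at its underside.
- screwdriver: Bystander, loose on the bench, to be left alone: a wooden-handled screwdriver lying flat, 130 mm long; origin at its underside.
- loupe: Bystander, loose on the bench, to be left alone: a black eye loupe, a hollow cone 38 mm across and 28 mm tall; origin at its underside.
- tweezers: Bystander, loose on the bench, to be left alone: steel tweezers lying flat, 115 mm long; origin at its underside.
- dish: Bystander, loose on the bench, to be left alone: a glass dish, 70 mm across and 22 mm tall; origin at its underside.
- oil_jar: Bystander, loose on the bench, to be left alone: an amber oil jar with a black cap, 36 mm across and 45 mm tall; origin at its underside.
- parts_tray: Bystander, loose on the bench, to be left alone: a white four-part tray, 130 x 90 x 25 mm; origin at its underside.

How it is judged:
By the outcome, as a careful person would: the job done as asked, in the order asked, and still so for the second after the job is handed in, while the arm keeps its last pose, push and grip.
It also fails if it takes over 35 s, if anything falls off the work surface, if the arm or the gripper's body presses on something with over 40 N, if the wrist force passes 120 N, or if a joint passes its speed limit or range.

## Working session

There is one attempt and no reset: what is moved stays moved. The work goes in short steps, each a Python script; the robot and the scene stay as the last script left them, time stands still between calls to the robot, and variables do not carry over. Pictures are saved under pics/ and viewed, and the job is handed in when it is done.

```bash
mkdir -p pics; ls; python3 - <<'E'
from station import *
import cv2
for n in ("top","side"):
    cv2.imwrite(f"pics/{n}0.png",read_camera(n)[:,:,::-1]); i=camera_info(n); print(n,i["intrinsics"],i["dist"],i["T"])
print(get_time(),get_tcp_pos(),get_ee_rot())
E
```

```text
pics
top [[513.20102212   0.         314.23047189]
 [  0.         513.20102212 237.1580269 ]
 [  0.           0.           1.        ]] [-0.04211823  0.          0.          0.          0.        ] [[ 0.00223383  0.98536451 -0.17044585  0.41682523]
 [-0.99945337 -0.00342213 -0.0328823  -0.00980286]
 [-0.03298434  0.17042613  0.98481824  1.11796999]
 [ 0.          0.          0.          1.        ]]
side [[608.28451818   0.         319.48779077]
 [  0.         608.28451818 238.97997991]
 [  0.           0.           1.        ]] [-0.03590778  0.          0.          0.          0.        ] [[-0.95380435  0.17072883 -0.24720219  0.1708542 ]
 [-0.30041751 -0.53498935  0.78964278  1.33423637]
 [ 0.00256424  0.82742859  0.5615651   1.01101432]
 [ 0.          0.          0.          1.        ]]
0.1 [0.1555569  0.60479246 0.18549621] [ 4.12439666e-04  7.90285312e-01  6.12738680e-01 -5.16458835e-04]
```

View pics/top0.png

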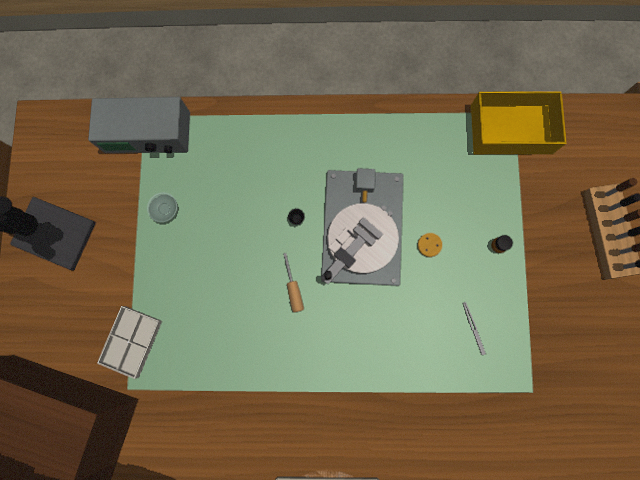

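View pics/side0.png

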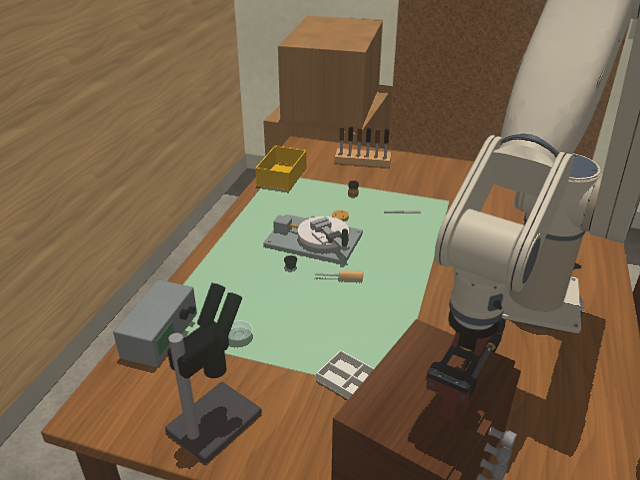

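The top view shows the disc at about (363,238), the index block at (366,179) and the handle top at about (327,276). I'll zoom in to measure them.

```bash
cat > h.py <<'E'
import numpy as np, cv2
from station import *
def ray(n,u,v):
    i=camera_info(n); p=cv2.undistortPoints(np.array([[[u,v]]],float),np.array(i["intrinsics"]),np.array(i["dist"]))[0,0]
    T=np.array(i["T"]); return T[:3,3],T[:3,:3]@np.array([p[0],-p[1],-1])
def atz(n,u,v,z):
    o,d=ray(n,u,v); return o+d*(z-o[2])/d[2]
def proj(n,P):
    i=camera_info(n); T=np.array(i["T"]); c=T[:3,:3].T@(np.array(P,float)-T[:3,3]); c=np.array([c[0],-c[1],-c[2]])
    return cv2.projectPoints(c[None],np.zeros(3),np.zeros(3),np.array(i["intrinsics"]),np.array(i["dist"]))[0][0,0]
def crop(n,name,u0,u1,v0,v1,k,pts=()):
    im=read_camera(n)[:,:,::-1][v0:v1,u0:u1]; im=cv2.resize(im,None,fx=k,fy=k,interpolation=cv2.INTER_CUBIC)
    for P in pts:
        q=proj(n,P); cv2.circle(im,tuple(int(round(a)) for a in ((q[0]-u0+.5)*k,(q[1]-v0+.5)*k)),3,(0,0,255),-1)
    cv2.imwrite("pics/"+name,im)
E
python3 - <<'E'
from h import *
crop("top","t1.png",310,420,160,295,4.4 and 4)
crop("side","s1.png",255,375,205,275,6)
E
```

```text
(no output)
```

View pics/t1.png

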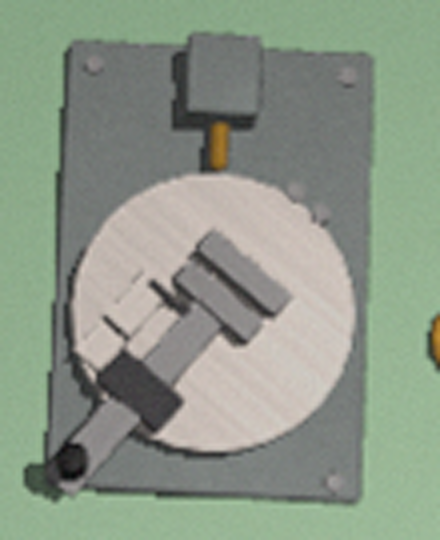

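View pics/s1.png

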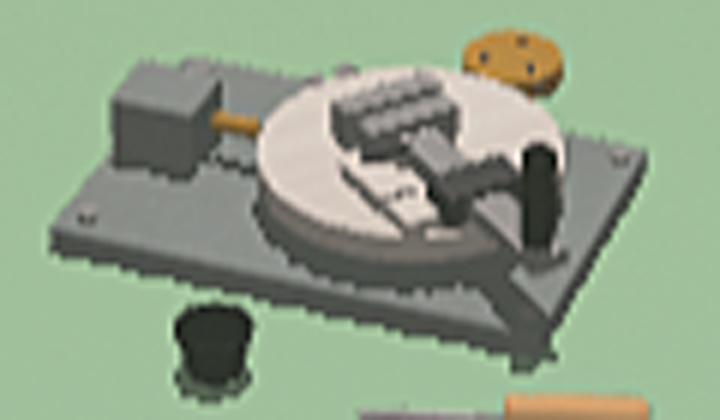

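```bash
python3 - <<'E'
from h import *
c=lambda x,y:(310+x/4-.5*.75,160+y/4-.5*.75)
A=atz("top",*c(212.5,313),.045); I=atz("top",*c(225,75),.052); H=atz("top",*c(71,459),.107)
print("axis",A,"disc dia",np.linalg.norm(atz("top",*c(70,313),.045)-atz("top",*c(355,313),.045)))
print("index",I,np.linalg.norm((I-A)[:2]),"H",H,np.linalg.norm((H-A)[:2]))
cs=[atz("top",*c(*p),.016) for p in((72,41),(372,54),(359,502),(50,488))]
for a,b in zip(cs,cs[1:]+cs[:1]): print(np.linalg.norm(a-b),np.degrees(np.arctan2(*(a-b)[1::-1])))
yaw=np.arctan2(*(I-A)[1::-1]); print("yaw idx",np.degrees(yaw))
an=np.arctan2(*(A-H)[1::-1]); print("handle ang",an, "theta",an-yaw)
# side
s=lambda x,y:(255+x/6-.4,205+y/6-.4)
print("side axis",atz("side",*s((258+566)/2,155),.045),"index side",atz("side",*s(165,90),.052),"H side",atz("side",*s(541,148),.107))
for th in(0,.1): pass
E
```

```text
axis [ 0.60063088 -0.07673186  0.045     ] disc dia 0.15055722221599155
index [ 0.72898631 -0.08484328  0.052     ] 0.12861147227095204 H [ 0.51713694 -0.00217993  0.107     ] 0.11193403992519949
0.1666667470981628 87.02551587938171
0.24861299627356734 -3.1577145346960322
0.16530010340595433 -92.66579923231998
0.24950294640284845 177.15732599329056
yaw idx -3.61599747771876
handle ang -0.7288799020853468 theta -0.6657688403553441
side axis [ 0.59890317 -0.06936019  0.045     ] index side [ 0.72846355 -0.07775145  0.052     ] H side [ 0.51760312 -0.00250009  0.107     ]
```

```bash
python3 - <<'E'
from h import *
P=get_tcp_pos()
for n in("top","side"): print(n,proj(n,P),proj(n,[P[0],P[1],0]), proj(n,[0,0,0]))
for u,v in((0,355),(138,400),(95,480),(75,480)): print(atz("top",u,v,0),atz("top",u,v,.15))
for u,v in((425,322),(520,362),(333,415)): print(atz("side",u,v,.15),atz("side",u,v,.0))
E
```

```text
top [-12.08113342 470.85280036] [ 44.05350395 447.49087662] [327.06758977 532.36813915]
side [454.84991    411.63163617] [441.92652748 476.88345399] [534.61603705 297.21275174]
[0.34832797 0.722035   0.        ] [0.35751837 0.62384303 0.15      ]
[0.25809523 0.40393921 0.        ] [0.27939231 0.3484267  0.15      ]
[0.09265035 0.48853867 0.        ] [0.13614546 0.42167531 0.15      ]
[0.0913696  0.53208959 0.        ] [0.13503656 0.45938293 0.15      ]
[0.24507759 0.35260667 0.15      ] [0.25800828 0.18159389 0.        ]
[0.04844225 0.41244568 0.15      ] [0.02711648 0.25185763 0.        ]
[0.36030662 0.64573073 0.15      ] [0.39331172 0.52578401 0.        ]
```

A brown box stands under or around the start pose. I'll lift straight up first, then go above the post.

```bash
cat >> h.py <<'E'
from scipy.spatial.transform import Rotation as Rn
A=np.array([.6006,-.0767]); YAW=-.056; R0=.112
def quat(th):
    a=YAW+th+np.pi/2
    c,s=np.cos(a),np.sin(a)
    q=Rn.from_matrix(np.array([[c,s,0],[s,-c,0],[0,0,-1]])).as_quat(); return np.array([q[3],q[0],q[1],q[2]])
def hp(th,z,r=R0,t=0.):
    p=np.pi+YAW+th
    return np.array([A[0]+r*np.cos(p)-t*np.sin(p),A[1]+r*np.sin(p)+t*np.cos(p),z])
E
python3 - <<'E'
from h import *
p=get_tcp_pos(); movel([p[0],p[1],.36],v=.25)
th=-.674
print(hp(th,.107))
move_pose(hp(th,.25),quat(th)); command_gripper(0.42)
print(get_time(),get_tcp_pos(),get_joint_pos(),get_grip_width())
crop("side","s2.png",215,415,130,280,4,[hp(th,.107),hp(th,.057)]); crop("top","t2.png",250,450,130,280,4)
E
```

```text
[ 0.51714047 -0.0020106   0.107     ]
4.4917 [ 0.51713364 -0.00201821  0.25001222] [-2.69283276e-02  1.89969298e-01  1.80259428e+00  2.02110527e-05
  1.14905578e+00 -8.67692959e-01] 0.41781872494326877
```

View pics/s2.png

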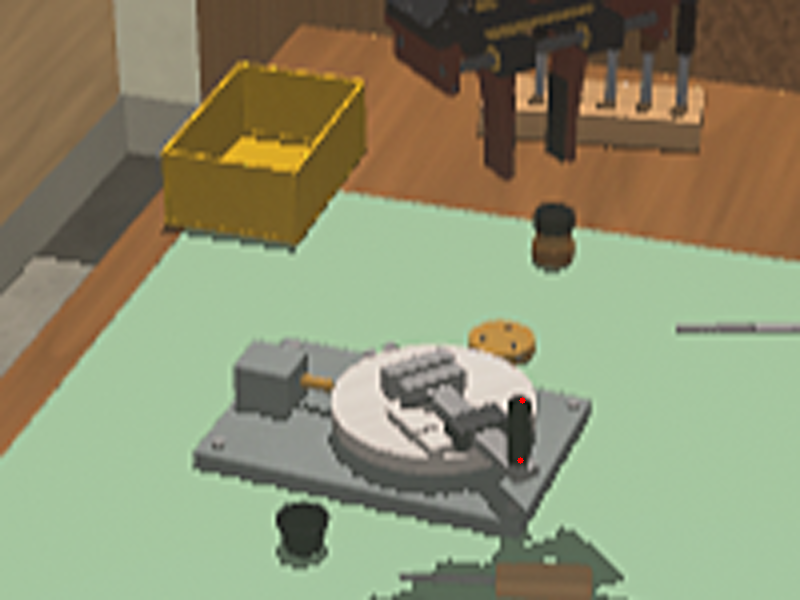

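The projected post points land on the post in the side view (post at crop (520,400–460)). I'll descend around it, narrow the fingers and turn it along the arc.

```bash
python3 - <<'E'
from h import *
th=-.674
hit=movel(hp(th,.069),v=.12,until_force=6); print("hit",hit,get_tcp_pos())
if not hit:
    command_gripper(0.26); print(get_grip_width()*88,get_ft_force())
    for t in np.linspace(th,-.26,5)[1:]:
        movel(hp(t,.069),frame=quat(t),v=.08); print(round(t,3),get_ft_force().round(1) if hasattr(get_ft_force(),'round') else get_ft_force())
    crop("side","s3.png",215,415,130,280,4,[hp(-.26,.107)])
    crop("top","t3.png",300,430,160,295,4)
print(get_time())
E
```

```text
hit False [ 0.5176849  -0.00204152  0.06961339]
22.643454315038042 [0.82733762 0.29508366 0.56301372]
-0.57 [-0.4 -0.4 -0.2]
-0.467 [-0.   1.1 -1. ]
-0.364 [0.1 0.1 0.5]
-0.26 [ 1.4  0.5 -0.5]
7.9667
```

View pics/s3.png

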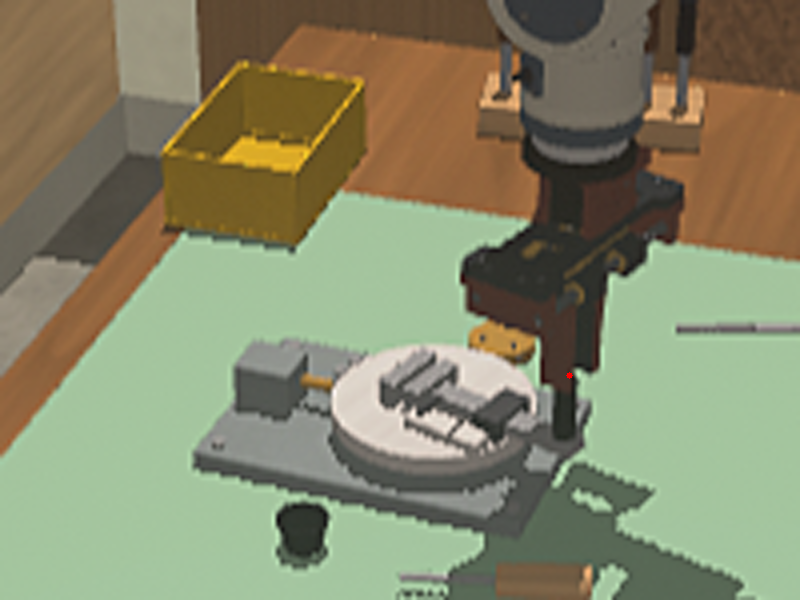

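View pics/t3.png

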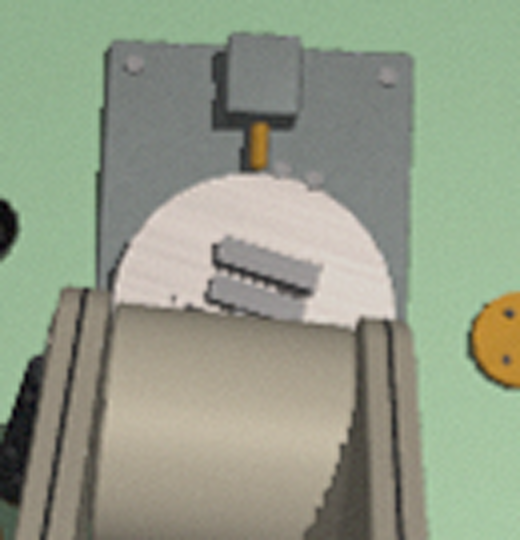

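```bash
python3 - <<'E'
from h import *
crop("side","s4.png",320,400,180,250,8,[hp(-.26,.057),hp(-.26,.069,t=-.011),hp(-.26,.069,t=.011)])
print(get_tcp_pos(),get_time())
E
```

```text
[ 0.49444047 -0.04151594  0.06902831] 8.0167
```

View pics/s4.png

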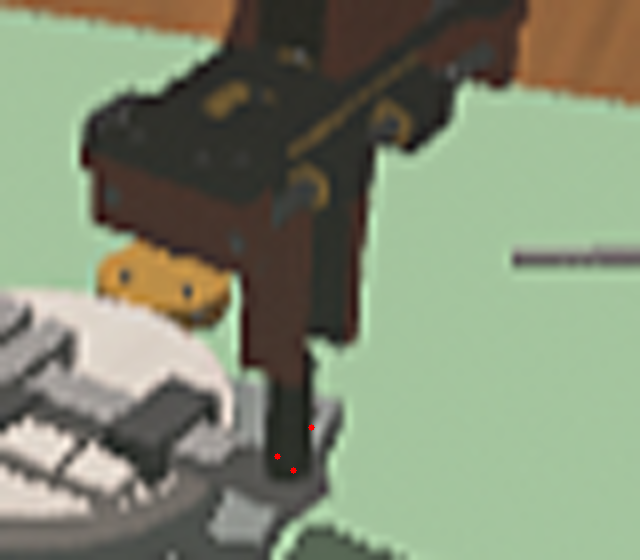

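```bash
python3 - <<'E'
from h import *
for t in(-.018,.018):
    for z in (.25,.269,.285): q=proj("side",hp(-.674,z,t=t)); print(t,z,((q-[215,130])*4).round())
q=[proj("side",hp(-.26,z,t=-.014)) for z in(.069,.088,.1,.107)]; print([((a-[320,180])*8).round() for a in q])
E
```

```text
-0.018 0.25 [502. 219.]
-0.018 0.269 [502. 193.]
-0.018 0.285 [503. 171.]
0.018 0.25 [549. 205.]
0.018 0.269 [550. 179.]
0.018 0.285 [550. 157.]
[array([269., 456.]), array([270., 410.]), array([272., 381.]), array([272., 364.])]
```

```bash
python3 - <<'E'
from h import *
for z in(.149,.17,.18,.19):
    print(z,[((proj("side",hp(-.26,z,r=R0+dr,t=-.089))-[320,180])*8).round() for dr in(-.0375,.0375)])
hit=movel(hp(-.26,.049),v=.03,until_force=5); print(hit,get_tcp_pos(),get_ft_force(),get_time())
crop("side","s5.png",320,400,180,250,8,[hp(-.26,.057)])
E
```

```text
0.149 [array([ 58., 321.]), array([248., 394.])]
0.17 [array([ 59., 267.]), array([250., 339.])]
0.18 [array([ 59., 241.]), array([251., 312.])]
0.19 [array([ 59., 214.]), array([252., 286.])]
False [ 0.49418935 -0.04193602  0.04899694] [0.65896971 0.25643634 0.3670567 ] 8.8333
```

View pics/s5.png

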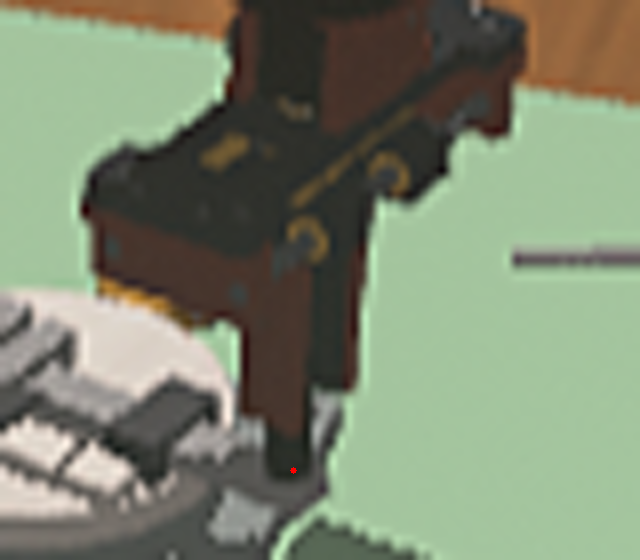

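The fingers sit about 31 mm higher than the nominal TCP suggests: visible tips at z≈0.08 with the TCP at 0.049, and the body edge agrees. I'll lower 12 mm more under guard, then push over the pin.

```bash
python3 - <<'E'
from h import *
Z=.038
hit=movel(hp(-.26,Z),v=.03,until_force=5); print(hit,get_tcp_pos())
tg=lambda t:(lambda p:np.array([-np.sin(p),np.cos(p)]))(np.pi+YAW+t)
if not hit:
  for t in np.linspace(-.26,0,10)[1:]:
    movel(hp(t,Z),frame=quat(t),v=.06); f=np.array(get_ft_force()); print(round(t,3),"tang",round(f[:2]@tg(t),1),f.round(1))
print(get_time(),get_tcp_pos()-hp(0,Z))
crop("side","s6.png",270,400,160,260,6,[hp(0,.057)])
crop("top","t6.png",300,430,160,295,4)
E
```

```text
False [ 0.49398172 -0.04186894  0.03777821]
-0.231 tang 0.4 [ 0.  -0.4  0.6]
-0.202 tang -0.1 [ 0.7 -0.1  0.1]
-0.173 tang -7.4 [ 1.3  7.3 -0.8]
-0.144 tang -10.6 [ 2.  10.4 -1.4]
-0.116 tang 0.9 [ 0.2 -0.9  0.3]
-0.087 tang 0.3 [-0.1 -0.3  0.2]
-0.058 tang 0.7 [ 0.2 -0.7  0.1]
-0.029 tang -0.9 [-0.   0.9  0.4]
0.0 tang 0.3 [-0.2 -0.2 -0.1]
11.65 [-1.18466517e-05  2.75481540e-05 -1.29577701e-05]
```

View pics/s6.png

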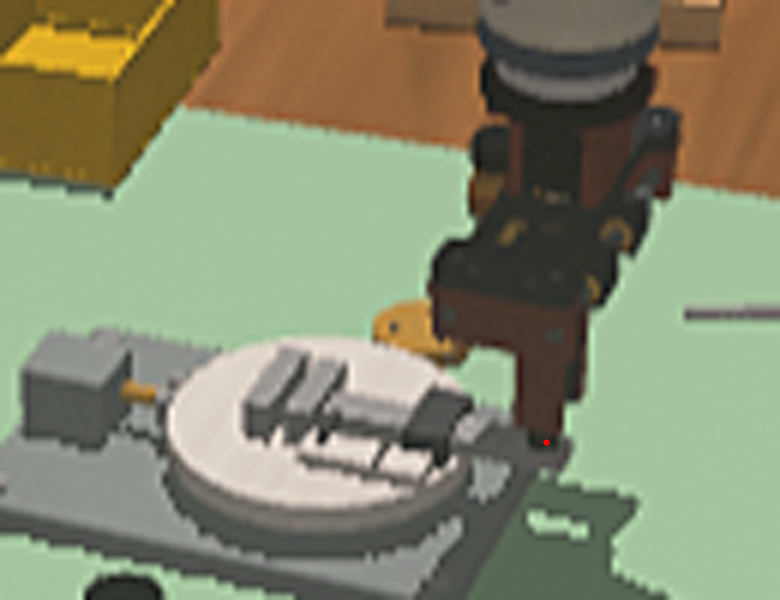

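View pics/t6.png

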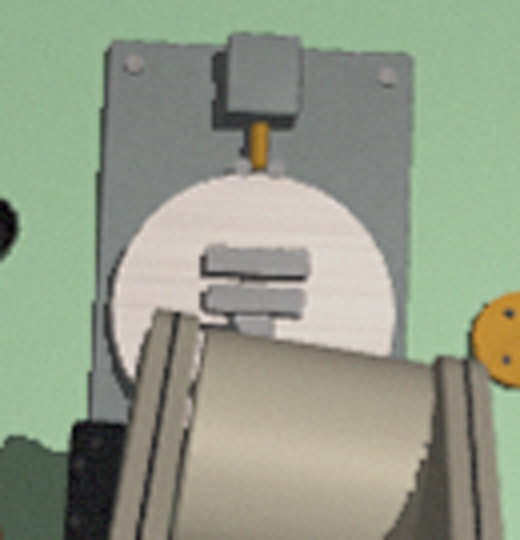

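In the top view the plunger is between the two pins at (245,167) and (278,168), with a force peak then a drop: it is in the notch. Next: grip, check the side load, and pull.

```bash
python3 - <<'E'
from h import *
Z=.038
command_gripper(0.0); print("grip",get_grip_width()*88,np.array(get_ft_force()).round(1))
for r in (.010,.020,.027):
    movel(hp(0,Z,r=R0+r),v=.05); print(r,np.array(get_ft_force()).round(1),(get_tcp_pos()-hp(0,Z,r=R0+r)).round(4))
print(get_time())
crop("side","s7.png",300,380,210,260,10)
crop("top","t7.png",300,430,160,295,4)
E
```

```text
grip 15.42350423274457 [0.7 1.2 0. ]
0.01 [ 6.   0.  -7.5] [ 0.0011 -0.0001  0.0001]
0.02 [ 6.5  0.5 -8.2] [ 0.0017 -0.0002  0.0001]
0.027 [  9.    0.3 -11.1] [ 0.0022 -0.0003  0.0001]
13.0333
```

View pics/s7.png

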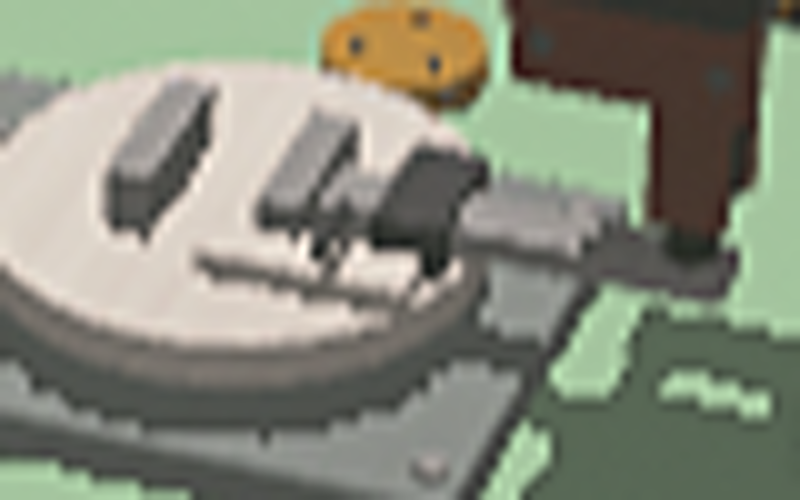

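View pics/t7.png

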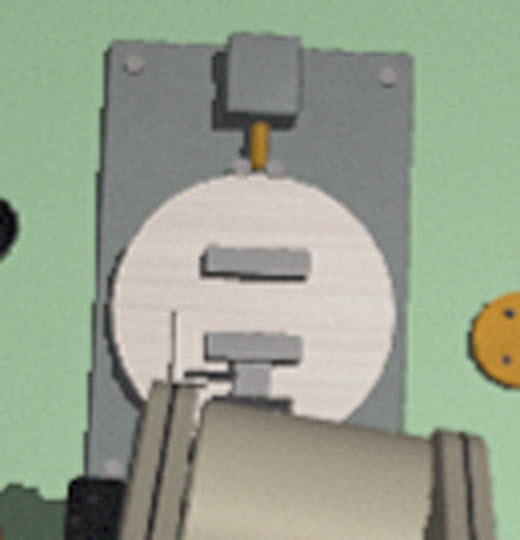

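```bash
python3 - <<'E'
from h import *
Z=.038
u=hp(0,Z,r=1)-hp(0,Z,r=0)
movel(hp(0,Z,r=R0+.0325),v=.03); wait(.3)
print(np.array(get_ft_force()).round(1),"travel",(get_tcp_pos()-hp(0,Z))@u,get_grip_width()*88,get_time())
crop("side","s8.png",310,370,215,255,13)
crop("top","t8.png",320,400,200,280,7)
E
```

```text
[  9.3  -0.5 -11.7] travel 0.029709870379169685 15.466743327011663 13.7667
```

View pics/s8.png

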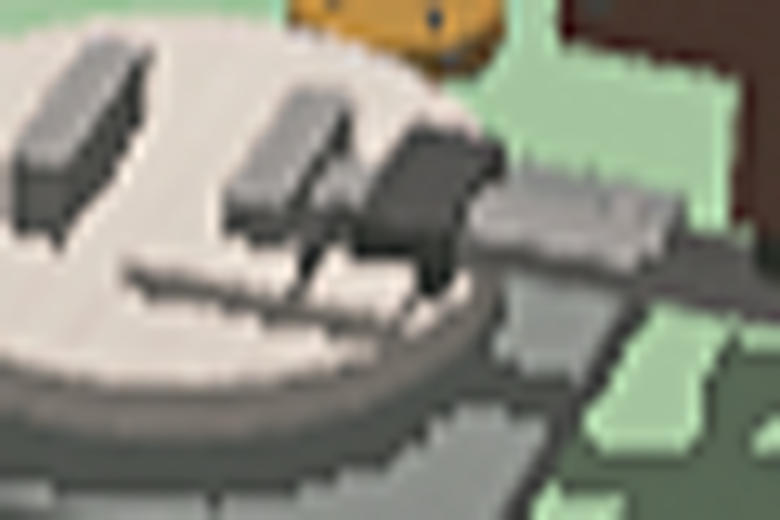

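View pics/t8.png

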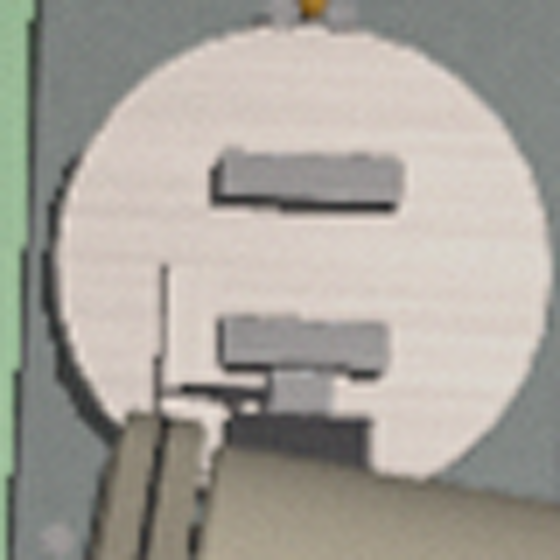

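The pointer now overlaps the first line in the side view, at about (333,236), which is where the mark was while shut. I'll check it more finely with jaw edge profiles.

```bash
python3 - <<'E'
from h import *
crop("top","t9.png",300,430,160,295,4)
u=hp(0,0,r=1)-hp(0,0,r=0)
def edges(f):
    g=cv2.cvtColor(cv2.imread("pics/"+f),cv2.COLOR_BGR2GRAY).astype(float)
    out=[]
    for c0,c1 in((215,235),(280,295)):
        p=g[230:420,c0:c1].mean(1); d=np.gradient(cv2.GaussianBlur(p[:,None],(1,5),0)[:,0])
        ex=[(230+i+ .5*(d[i-1]-d[i+1])/(d[i-1]-2*d[i]+d[i+1]),d[i]) for i in range(1,len(d)-1) if abs(d[i])>3.5 and abs(d[i])>=abs(d[i-1]) and abs(d[i])>abs(d[i+1])]
        out.append([(round(a,1),round(b,1)) for a,b in ex])
    return out
for f in("t6.png","t7.png","t9.png"):
    print(f,edges(f))
for a in(280,): 
  for z in(.06,.065):
    print([ (atz("top",300+255/4-.4,160+r/4-.4,z)-atz("top",300+255/4-.4,160+288/4-.4,z))@u*1000 for r in(288,333,344)])
E
```

```text
t6.png [[(np.float64(245.6), np.float64(-7.4)), (np.float64(270.9), np.float64(-21.9)), (np.float64(277.0), np.float64(23.4)), (np.float64(284.3), np.float64(-10.3)), (np.float64(310.6), np.float64(-14.4)), (np.float64(316.1), np.float64(17.1)), (np.float64(323.5), np.float64(-17.0)), (np.float64(331.4), np.float64(7.9))], [(np.float64(247.7), np.float64(-7.7)), (np.float64(274.9), np.float64(-25.1)), (np.float64(280.9), np.float64(27.7)), (np.float64(288.2), np.float64(-13.9)), (np.float64(311.0), np.float64(-13.5)), (np.float64(318.8), np.float64(20.7)), (np.float64(339.1), np.float64(-17.3))]]
t7.png [[(np.float64(246.9), np.float64(-10.5)), (np.float64(270.9), np.float64(-20.8)), (np.float64(277.5), np.float64(22.1)), (np.float64(331.4), np.float64(-11.4)), (np.float64(355.6), np.float64(-9.3)), (np.float64(363.3), np.float64(15.4)), (np.float64(371.1), np.float64(-20.4)), (np.float64(381.3), np.float64(19.3)), (np.float64(394.7), np.float64(-20.0)), (np.float64(401.6), np.float64(8.0))], [(np.float64(247.2), np.float64(-8.8)), (np.float64(274.8), np.float64(-24.5)), (np.float64(
[... 370 characters left out ...]
8), np.float64(-21.7)), (np.float64(372.6), np.float64(22.9)), (np.float64(380.6), np.float64(-20.0)), (np.float64(388.9), np.float64(13.6)), (np.float64(395.8), np.float64(-16.8)), (np.float64(416.7), np.float64(5.6))], [(np.float64(246.9), np.float64(-11.2)), (np.float64(274.9), np.float64(-24.7)), (np.float64(280.9), np.float64(27.8)), (np.float64(342.9), np.float64(-11.2)), (np.float64(370.7), np.float64(-19.0)), (np.float64(376.8), np.float64(24.4)), (np.float64(398.2), np.float64(-16.8)), (np.float64(404.5), np.float64(3.5))]]
[np.float64(0.0), np.float64(23.811466117919014), np.float64(29.604801255770507)]
[np.float64(0.0), np.float64(23.69893236768512), np.float64(29.46488801843586)]
```

```bash
python3 - <<'E'
from h import *
# mark / pointer from first picture, zoomed
im=cv2.imread("pics/top0.png")[215:265,320:370]; cv2.imwrite("pics/t0z.png",cv2.resize(im,None,fx=12,fy=12,interpolation=cv2.INTER_CUBIC))
E
```

```text
(no output)
```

View pics/t0z.png

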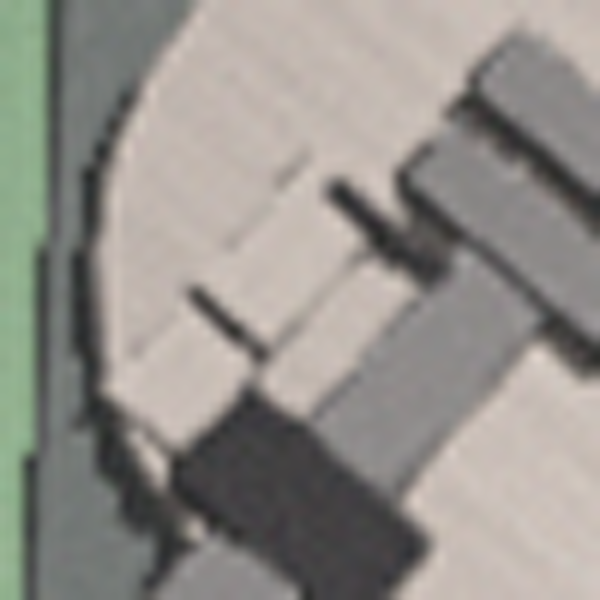

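Jaw edges shifted by about 56 crop pixels, which is 29.5 mm, and TCP travel reads 29.7 mm. I'll add 0.4 mm and compare directly with the mark's position projected from the first picture.

```bash
python3 - <<'E'
from h import *
Z=.038; u=hp(0,Z,r=1)-hp(0,Z,r=0)
movel(hp(0,Z,r=R0+.0330),v=.02); wait(.5)
print(np.array(get_ft_force()).round(1),"travel",(get_tcp_pos()-hp(0,Z))@u,get_grip_width()*88,get_time())
# mark ends from first picture, rotated by +.67 about axis
c=np.append(A,0); th=.674; R=Rn.from_euler("z",th).as_matrix()
P=[]
for a in((196,293),(262,353)):
    p=atz("top",320+a[0]/12-.46,215+a[1]/12-.46,.048); P.append(c+R@(p-c))
    d=P[-1]-hp(0,0,r=0); print("mark end radial",d[:2]@u[:2],"lat",d[1]*u[0]-d[0]*u[1], proj("side",P[-1]),proj("top",P[-1]))
for n,f,b in(("side","s10.png",(310,370,215,255)),("top","t10.png",(320,380,230,270))):
    crop(n,f,*b,13,P)
E
```

```text
[ 10.5   0.1 -12.3] travel 0.03006592726415425 15.646417417786607 14.6667
mark end radial 0.03986022466464739 lat -0.04063105445275005 [331.68095167 238.24452419] [342.65236527 255.32268103]
mark end radial 0.040163973661239645 lat -0.024876390075626843 [333.65240008 235.36550068] [350.14811467 255.86394086]
```

View pics/s10.png

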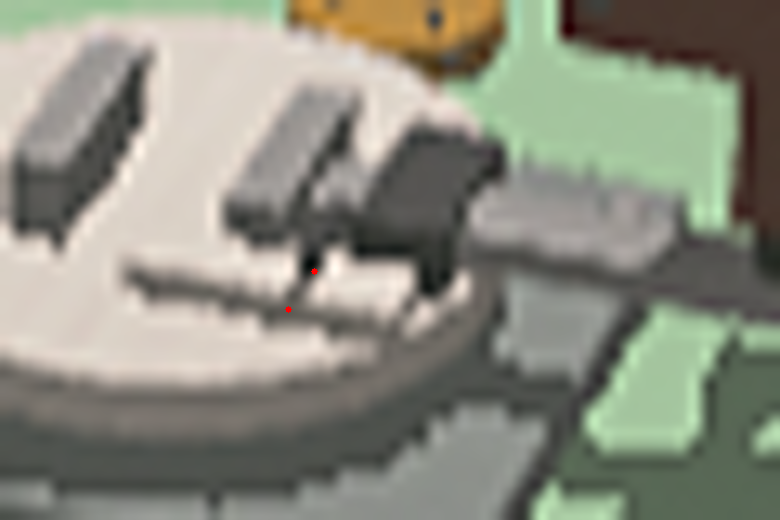

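View pics/t10.png

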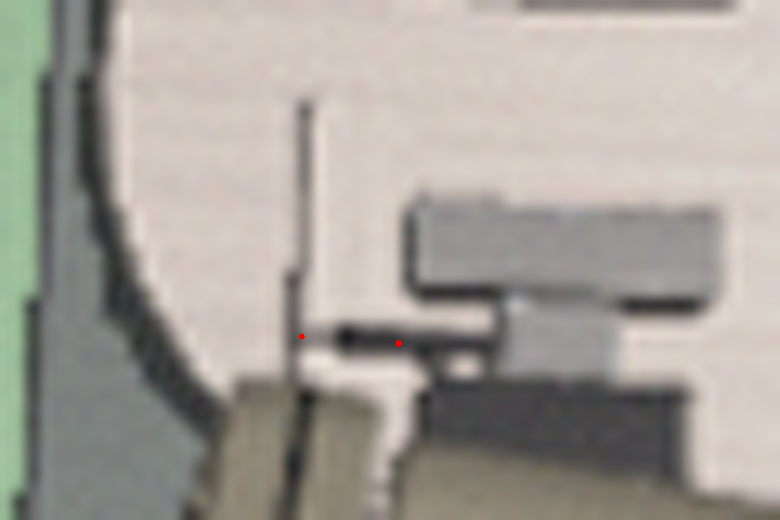

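In both views the pointer lies on the projected mark line: top (300–400, 340), side (290–315, 270–310). I'll check for slip over half a second, then hand in.

```bash
python3 - <<'E'
from h import *
u=hp(0,0,r=1)-hp(0,0,r=0)
wait(.8); crop("top","t11.png",320,380,230,270,13)
a=cv2.imread("pics/t10.png").astype(float);b=cv2.imread("pics/t11.png").astype(float)
print(cv2.phaseCorrelate(*(cv2.cvtColor(x.astype(np.uint8),6)[180:390,320:780].astype(np.float64) for x in(a,b))))
print((get_tcp_pos()-hp(0,.038))@u,np.array(get_ft_force()).round(1),get_time())
job_done()
E
```

```text
((0.0036595902805061087, 0.0025205852950591634), 0.9589281566847815)
0.030052703869182216 [ 10.3   0.3 -11.9] 15.6167
the job is handed in; nothing more can be done
```

I turned the disc into its notch with the jaw still shut, then pulled the handle out to the mark. I handed the job in at 15.6 s with the gripper still holding the handle against its spring.

- **Turning:** I pushed the post round the arc loosely between the fingers. The side force peaked at about 10 N over the first pin, then dropped to nearly zero. The top view shows the plunger between the two pins.
- **Pulling:** Tool travel was 30.05 mm with about 10.3 N of pull, which fits the spring at the mark. Jaw edges in the top view gave 29.5 mm just before a last 0.4 mm pull. The pointer lies on the mark's projected line in both views.
- **Holding:** Nothing moved measurably over the last 0.8 s before hand-in.

Two things disagreed with what was expected:
- **Finger height:** The real fingertips appeared about 31 mm higher than the stated tool point. I lowered the gripper by that much before the pin, and it then held the post well.
- **Side load:** A steady downward reading of about 12 N appeared during the pull. I did not explain it, but it is well below the limits.

I kept clear of the other items and saw none of them move, but I did not check their positions separately at the end.

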